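Clamp the draining tray and turn the rinsed pots over on it

TASK

Loosen the red clamp knob, slide the stop back out of the way, and push the perforated tray square and flush into the corner of the two fences. Slide the stop up against the tray and tighten the clamp knob fully, and only then turn every blue pot over and stand it mouth-down on the tray, clear of the edges, with nothing else on the bench disturbed.

Things in the scene. Friction and masses are not known exactly. Their poses are not given: they have to be found in the camera images.
- fixture: Two steel fences fixed in an L, 12 mm thick, 26 mm high. Origin: their inside corner at bench height; x points away from the robot, y left. Back fence: face x=0, y from 0 to -250 mm. Side fence: face y=0, x from 0 to -110 mm. The tray belongs at x<0, y<0. Behind the back fence a rail (20 mm high, centred at x=32 mm, y from -335 to 35 mm) carries the stop.
- stop (a joint): Sliding stop, m: 0 = fully back (jaw face 260 mm from the side fence), grows toward the side fence to 0.17. Blue carriage 40x40 mm, top 50 mm high, with a 20 mm wide arm over the back fence to a jaw in front of it (fixture x -38 to -4 mm, top 46 mm high). Fast while the clamp is tight; free, it slides with about 2 N, dragged by the knob or pushed at the jaw.
- stop_face (a point): Point on the face of the stop's jaw that looks to the side fence (fixture +y), 8 mm above the bench, at fixture x = -21 mm. This face touches the tray's end.
- clamp (a joint): Red winged clamp knob on the stop's carriage, turning about the vertical, rad: 0 = fully loose, grows clockwise seen from above to 1.5 = fully tight (end stop). It grips the rail from about 1.1 up, frees it below 0.8, stays where left and needs up to 0.3 N m. Seen from above, the wing lies (0.75 - value) rad anticlockwise from the fixture's x axis. Starts tight.
- clamp_grip (a point): Centre of the red wing of the clamp knob, on its axis, 75 mm above the bench; the wing is a bar 52 mm long, 12 mm wide, 24 mm high (63 to 87 mm above the bench). Its x axis is along the bar.
- tray: Loose aluminium draining tray with dark perforations: flat plate 120 (x) by 220 (y) by 12 mm, about 0.6 kg, lying on the bench. Origin: centre of its underside. Flush in the corner its centre lies at fixture x=-60, y=-110 mm with its y along the fixture's y.
- pot1: Blue square plastic pot, 50x50 mm outside, 60 mm tall, open at the top, walls 3 mm, about 70 g, starting mouth-up on the bench (it may be absent). Origin: centre of the outside of its bottom; z points from bottom to mouth.
- pot2: Blue square plastic pot, 50x50 mm outside, 60 mm tall, open at the top, walls 3 mm, about 70 g, starting mouth-up on the bench (it may be absent). Origin: centre of the outside of its bottom; z points from bottom to mouth.
- pot3: Blue square plastic pot, 50x50 mm outside, 60 mm tall, open at the top, walls 3 mm, about 70 g, starting mouth-up on the bench (it may be absent). Origin: centre of the outside of its bottom; z points from bottom to mouth.
- vial: Bystander, to be left alone: amber vial with white cap, 28 mm across, 50 mm tall. Origin: centre of its underside.
- weight: Bystander, to be left alone: brass weight, 32 mm across, 44 mm tall. Origin: centre of its underside.
- driver: Bystander, to be left alone: yellow screwdriver, 150 mm long. Origin: centre of its underside (lies along its x).
- dish: Bystander, to be left alone: low white dish, 50 mm across, 14 mm tall. Origin: centre of its underside.
- valve_ring: Bystander, to be left alone: white ring, 42 mm across, 12 mm tall. Origin: centre of its underside.
- spatula: Bystander, to be left alone: black-handled spatula, 160 mm long. Origin: centre of its underside (lies along its x).
- jar: Bystander, to be left alone: white jar with blue cap, 48 mm across, 75 mm tall. Origin: centre of its underside.

How it is judged:
On the way, in this order (a step that is already met when the one before it is completed fails the run):
1. the clamp knob is loosened (below 0.6) (value of joint clamp below 0.6 rad), for 0.1 s.
2. the tray lies square and flush in the corner of the fences (x of tray in the frame of fixture between -0.0635 and -0.056 m and y of tray in the frame of fixture between -0.1135 and -0.106 m and angle between the y axis of tray and the y axis of fixture, either way round below 0.03 rad and height (world z) of tray below 0.004 m), for 0.2 s.
3. the stop rests against the tray and the clamp is tight, the tray still flush (all of step 2 and value of joint clamp above 1.15 rad and y of stop_face in the frame of fixture above -0.2255 m), for 0.2 s.
4. every pot stands mouth-down on the tray (angle between each of pot1, pot2, pot3's own z axis and vertical above 3.04 rad and height (world z) of pot1 between 0.069 and 0.076 m and x of pot1 in the frame of tray between -0.037 and 0.037 m and y of pot1 in the frame of tray between -0.087 and 0.087 m and linear speed of each of pot1, pot2, pot3 below 0.03 m/s and height (world z) of pot2 between 0.069 and 0.076 m and x of pot2 in the frame of tray between -0.037 and 0.037 m and y of pot2 in the frame of tray between -0.087 and 0.087 m and height (world z) of pot3 between 0.069 and 0.076 m and x of pot3 in the frame of tray between -0.037 and 0.037 m and y of pot3 in the frame of tray between -0.087 and 0.087 m), for 0.2 s.
At the end, for the whole second after the job is handed in: The tray is flush with both fences (within 3.5 mm and 0.03 rad), the stop's jaw is within 5.5 mm of the flush tray's end position, the clamp is tight (above 1.15 rad), and every pot present stands mouth-down at rest on the tray, its centre within 37 mm (x) and 87 mm (y) of the tray's centre (all of step 3 and all of step 4); the robot touches nothing.
It fails at once if a bystander is moved more than 30 mm (distance of any of vial, weight, driver, dish, valve_ring, spatula, jar from where it was at the start of the episode above 0.03 m).
Of pot1, pot2, pot3 only 2 to 3 are there at a start; the rules pass over those that are not, and their reading is None.
At some moment in a run one of pot1, pot2, pot3 may be knocked a few centimetres aside while the robot is not near it.
Once in a run the grip may slacken for a moment while it holds something.
It also fails if it takes over 210 s, if anything falls off the work surface, if the arm or the gripper's body presses on something with over 40 N, if the wrist force passes 120 N, or if a joint passes its speed limit or range.

ROBOT

A 6-joint arm with a two-finger parallel gripper is mounted at the origin on the work surface. World frame = base frame: x ahead of the robot, y to its left, z up, the work surface at z = 0. Lengths are in m, angles in rad, forces in N, time in s.
With the tool pointing down it reaches from about 0.25 to 0.725 m from the base axis. Payload 9.7 kg.
Tool frame: the origin (TCP) lies midway between the tips of the shut fingers; the grasp point (between the pads) lies 19 mm behind it (env.grip_point_offset is the distance from the TCP to the grasp point, in m); z points along the fingers, x is the direction in which the jaws open and shut, and the axes are right-handed (so a half turn about z gives the same grasp; the last joint's range is limited). The gripper opens to 85 mm and grips with 20 to 120 N. Pads are 22 mm wide; open, the fingers measure 114 mm over their backs; the gripper's body (76 mm by 85 mm) begins 54 mm behind the grasp point. The pads swing forward as they close: fully open they stand 13 mm farther back than shut.
Start: joints at [-1.104, 0.087, 0.176, 1.66, 0, 1.571], TCP at [0.248, -0.491, 0.231] pointing down, gripper open.
Joint ranges: [-3.13, 3.13], [-0.85, 1.81], [-1.15, 1.24], [-2.2, 2.28], [-1.44, 1.52], [-3.14, 3.14]. Speed limits (rad/s): [2.22, 2.22, 2.57, 3.14, 3.14, 3.14].

INTERFACE

Orientations are given as a unit quaternion [x, y, z, w].
In Python, from cell import env, hand, kinematics, monitor, optics, workorder, masks_of gives the robot as it stands. Calls block until the motion is done:
- env.reach(position, orientation): joint-space move of the TCP to a pose.
- env.servo_line(position, v=0.15, rot=None, contact_N=None): straight line of the TCP; rot=None keeps the orientation; v is the mean speed in m/s. With contact_N (N) it stops when the force on the tool has changed by that much, and returns True; else False.
- env.move_j(angles): joint-space move.
- hand.set_gripper(opening, grasp_force=None): opening from 0.0 (shut) to 1.0 (fully open); grasp_force is the grip in N (None keeps the last); returns when the fingers have stopped.
- env.wait(seconds).
- kinematics.inverse_kinematics(position, orientation): joint angles nearest the present ones, or None.
- monitor.get_state(): the state.
- optics.camera(name): name is "scene" or "top" or "wrist"; returns the picture (384x512x3 uint8, blue, green, red); there is no depth.
- optics.camera_params(name): a dict with "fov_y" (degrees; the focal length in pixels is half the picture's height over the tangent of half this angle, whatever the lens; pixels are square), "cx", "cy" (the principal point, pixels), "R" (3x3) and "t" (3): a world point X has camera coordinates R X + t; the wrist camera has in their place "mount" (4x4, takes a point from camera to tool coordinates, whose origin is the TCP and whose axes are the tool frame's). Camera axes: x right, y down, z forward; pixel columns grow to the right and rows downward; lengths in m; the calibration is good to about 2 mm. A picture is of the moment at which its call begins: read the wrist's pose just before it. camera_params takes no time and is no camera call.
A pose or a line that the arm cannot do raises env.Unreachable and nothing moves.
- workorder.close_job(): hands the job in, once; it reports no verdict.
Trained networks look in the newest picture that a camera, given by its name, has taken for a name from the list of things; names that differ only in an ending like _2 or _b are one class to them, and where a whole thing is asked for, a point or a joint stands for the part that bears it (a point fixed in the world has none). Each returns a list of dicts, best first, with "score" (0 to 1); they miss things now and then, are a little off and sometimes report something else, mostly with a low value. They report only what shows in the picture. A call takes as long as a camera call.
- masks_of(camera, name): "region" (384x512 bool, what is visible of it) and "extent" ([left, top, width, height] in pixels, round what is visible of it).
The state is a dict: "time": time; "joints": joint angles; "joint_vel": joint speeds; "effort": joint torques, N m; "ee_pos": TCP position; "tool_rot": TCP orientation; "force": force on the tool from outside, world axes, zero at the start; "torque": the same for the moment, N m; "opening": opening from 0.0 (shut) to 1.0 (fully open).
Only numpy, scipy, OpenCV 4.12 (cv2) and the standard library are available. Lean on these libraries where they do the work, as an engineer would, in place of code of your own. Each camera call takes 0.05 s, during which the arm holds its last target.

## Working session

There is one attempt and no reset: what is moved stays moved. The work goes in short steps, each a Python script; the robot and the scene stay as the last script left them, time stands still between calls to the robot, and variables do not carry over. Pictures are saved under pics/ and viewed, and the job is handed in when it is done.

```bash
ls; mkdir -p pics; python3 - <<'E'
from cell import env, hand, kinematics, monitor, optics, workorder, masks_of
import cv2
s=monitor.get_state(); print(s)
for n in ["scene","top","wrist"]:
    im=optics.camera(n); cv2.imwrite(f"pics/a_{n}.png",im); print(n,optics.camera_params(n))
E
```

```text
pics
{'time': 0.0, 'joints': array([-1.10398932e+00,  8.74275694e-02,  1.75123222e-01,  1.65979988e+00,
        3.98829310e-05,  1.57077607e+00]), 'joint_vel': array([ 5.85764519e-04, -1.02131671e-03,  4.22677802e-04, -1.24910553e-03,
       -1.02393865e-05,  4.52814389e-04]), 'effort': array([-3.30603802e-05, -5.20389855e+01,  4.64800358e+01,  1.62167352e-02,
        4.97034171e-05,  1.57092677e-05]), 'ee_pos': array([ 0.24742471, -0.49094012,  0.23059534]), 'tool_rot': array([ 8.51485365e-01, -5.24377960e-01, -5.46367182e-04, -3.59909417e-04]), 'force': array([-0.08449579,  0.33896435,  0.03449661]), 'torque': array([ 0.02555533,  0.01743384, -0.00816064]), 'opening': 0.9993790995025251}
scene {'fov_y': 43.24795518420123, 'cx': 254.0336376844586, 'cy': 194.38550443193432, 'R': array([[-0.88298046,  0.46937805,  0.00545539],
       [ 0.28710354,  0.54921251, -0.78481665],
       [-0.37137187, -0.6914115 , -0.61970402]]), 't': array([ 0.45912438, -0.08252978,  1.6850522 ])}
top {'fov_y': 55.697519668343986, 'cx': 251.199707061819, 'cy': 192.08194143401252, 'R': array([[ 0.0216634 , -0.99973144, -0.00823099],
       [-0.98611195, -0.02001085, -0.16487205],
       [ 0.16466306,  0.01168836, -0.98628062]]), 't': array([0.01034438, 0.52380768, 1.06360629])}
wrist {'fov_y': 59.13921102215909, 'cx': 255.76971228993014, 'cy': 196.995811021027, 'mount': array([[ 9.99999758e-01, -6.93371045e-04,  6.35771955e-05,
         1.60789946e-04],
       [ 6.46487392e-04,  9.58518106e-01,  2.85030915e-01,
        -7.15724134e-02],
       [-2.58572076e-04, -2.85030804e-01,  9.58518322e-01,
        -1.41916224e-01],
       [ 0.00000000e+00,  0.00000000e+00,  0.00000000e+00,
         1.00000000e+00]])}
```

View pics/a_scene.png

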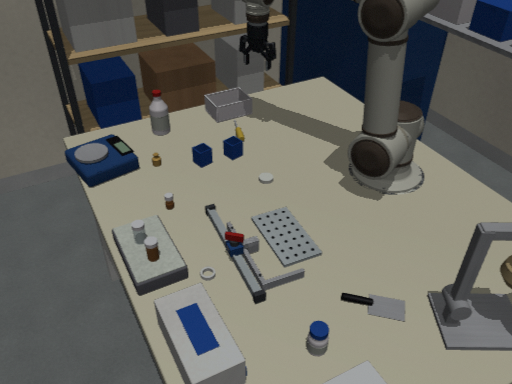

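View pics/a_top.png

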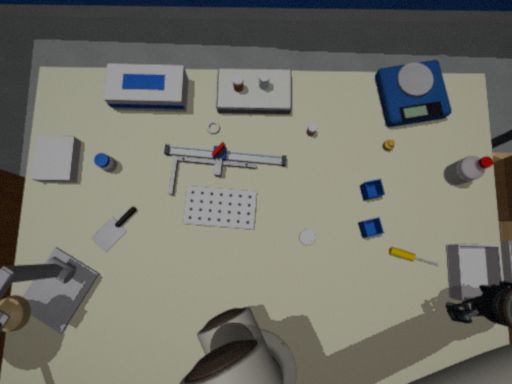

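View pics/a_wrist.png

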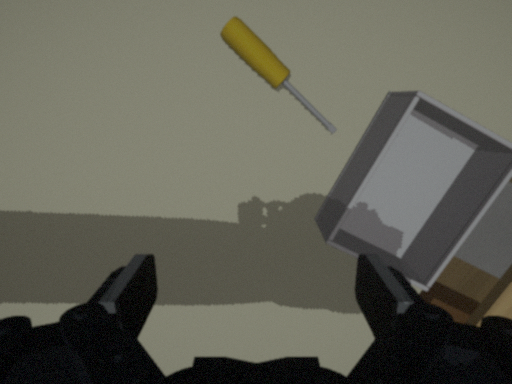

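The top view shows the stop and knob at about (219,151), the tray at (220,207), and two pots at (372,190) and (371,228). The vial is at (312,130), the dish at (307,237), the driver at (405,255) and the ring at (214,128).

```bash
cat > h.py <<'E'
from cell import env, hand, kinematics, monitor, optics, workorder, masks_of
import numpy as np, cv2
from scipy.spatial.transform import Rotation as Ro
def K(p): 
    f=192/np.tan(np.radians(p["fov_y"])/2); return f,p["cx"],p["cy"]
def ray(name,uv,st=None):
    p=optics.camera_params(name); f,cx,cy=K(p)
    uv=np.atleast_2d(uv).astype(float)
    d=np.c_[(uv[:,0]-cx)/f,(uv[:,1]-cy)/f,np.ones(len(uv))]
    if name=="wrist":
        st=st or monitor.get_state()
        M=p["mount"]; Rt=Ro.from_quat(st["tool_rot"]).as_matrix()
        R=Rt@M[:3,:3]; c=Rt@M[:3,3]+st["ee_pos"]
        return c,d@R.T
    return -p["R"].T@p["t"], d@p["R"]
def onz(name,uv,z,st=None):
    c,d=ray(name,uv,st); return c+d*((z-c[2])/d[:,2])[:,None]
def proj(name,X,st=None):
    p=optics.camera_params(name); f,cx,cy=K(p); X=np.atleast_2d(X)
    if name=="wrist":
        st=st or monitor.get_state()
        M=p["mount"]; Rt=Ro.from_quat(st["tool_rot"]).as_matrix()
        R=Rt@M[:3,:3]; c=Rt@M[:3,3]+st["ee_pos"]; Y=(X-c)@R
    else: Y=X@p["R"].T+p["t"]
    return np.c_[Y[:,0]/Y[:,2]*f+cx,Y[:,1]/Y[:,2]*f+cy]
def down(a):
    "tool pointing down, tool x (jaw) axis at world angle a"
    return (Ro.from_euler('z',a)*Ro.from_euler('x',np.pi)).as_quat()
def snap(name,fn):
    st=monitor.get_state(); im=optics.camera(name); cv2.imwrite(f"pics/{fn}.png",im); return im,st
def up(im,fn,x0=0,y0=0,x1=512,y1=384,k=1.5):
    cv2.imwrite(f"pics/{fn}.png",cv2.resize(im[y0:y1,x0:x1],None,fx=k,fy=k,interpolation=cv2.INTER_CUBIC))
def tri(obs):
    "obs: list of (name,uv,st)"
    A=np.zeros((3,3));b=np.zeros(3)
    for n,uv,st in obs:
        c,d=ray(n,uv,st); d=d[0]/np.linalg.norm(d[0]); P=np.eye(3)-np.outer(d,d); A+=P;b+=P@c
    return np.linalg.solve(A,b)
E
python3 - <<'E'
from h import *
optics.camera("top");optics.camera("scene")
names=["tray","pot1","stop","clamp_grip","fixture","vial","weight","driver","dish","valve_ring","spatula","jar"]
for n in names:
    for c in ["top","scene"]:
        for m in masks_of(c,n)[:3]:
            r=m["region"]; ys,xs=np.nonzero(r); uv=[xs.mean(),ys.mean()]
            print(n,c,round(m["score"],2),m["extent"],np.round(uv,1),np.round(onz(c,uv,0.01)[0],3) if len(xs) else "")
f,cx,cy=K(optics.camera_params("top")); print(f)
im=cv2.imread("pics/a_top.png"); up(im,"b_top",150,110,410,270,3)
E
```

```text
tray top 0.68 [184.2, 185.1, 73.6, 43.9] [219.8 207.5] [0.478 0.119 0.01 ]
tray scene 0.62 [252.2, 208.3, 70.9, 59.6] [286.5 236.7] [0.485 0.135 0.01 ]
tray scene 0.24 [232.3, 124.6, 13.0, 15.8] [239.3 133. ] [ 0.347 -0.446  0.01 ]
pot1 top 0.88 [360.4, 179.5, 27.2, 19.0] [371.7 190. ] [ 0.543 -0.356  0.01 ]
pot1 top 0.66 [355.9, 219.5, 25.3, 18.5] [370.3 227.8] [ 0.425 -0.348  0.01 ]
pot1 scene 0.93 [223.9, 139.4, 16.5, 21.6] [232.9 147.8] [ 0.415 -0.363  0.01 ]
pot1 scene 0.56 [188.1, 146.7, 26.3, 20.9] [202.3 154.8] [ 0.533 -0.372  0.01 ]
stop top 0.75 [214.5, 143.8, 12.3, 35.5] [219.4 158.3] [0.636 0.126 0.01 ]
stop scene 0.88 [224.2, 233.3, 35.2, 23.5] [240.5 243.7] [0.616 0.098 0.01 ]
clamp_grip top 0.17 [382.7, 141.4, 12.3, 9.5] [388.  145.3] [ 0.69  -0.412  0.01 ]
clamp_grip scene 0.72 [253.2, 205.2, 68.9, 60.6] [286.3 236.9] [0.486 0.135 0.01 ]
clamp_grip scene 0.47 [224.6, 234.4, 34.0, 22.5] [240.2 243.6] [0.617 0.098 0.01 ]
fixture top 0.93 [164.7, 143.1, 119.1, 55.8] [217.5 159.6] [0.632 0.131 0.01 ]
fixture scene 0.91 [208.5, 201.7, 94.0, 105.2] [247.7 258.1] [0.624 0.15
[... 350 characters left out ...]
2, 152.3, 8.8, 15.5] [156.8 159.4] [ 0.687 -0.42   0.01 ]
driver top 0.78 [387.2, 244.3, 28.7, 15.9] [401.3 254. ] [ 0.347 -0.439  0.01 ]
dish top 0.56 [300.5, 233.1, 13.9, 15.1] [307.4 237.6] [ 0.391 -0.154  0.01 ]
valve_ring top 0.55 [205.6, 120.7, 12.6, 14.0] [213.1 127.3] [0.739 0.15  0.01 ]
valve_ring scene 0.53 [202.6, 264.7, 12.8, 15.3] [207.9 273.3] [0.744 0.159 0.01 ]
spatula top 0.63 [92.9, 212.1, 41.2, 36.6] [112.4 231.4] [0.397 0.448 0.01 ]
jar top 0.67 [95.4, 156.0, 22.4, 15.5] [105.6 162.9] [0.614 0.489 0.01 ]
jar top 0.42 [357.4, 217.0, 24.7, 17.6] [370.9 227.4] [ 0.426 -0.35   0.01 ]
jar scene 0.83 [307.8, 321.8, 21.4, 35.7] [317.9 338.1] [0.598 0.465 0.01 ]
363.4104261405794
```

View pics/b_top.png

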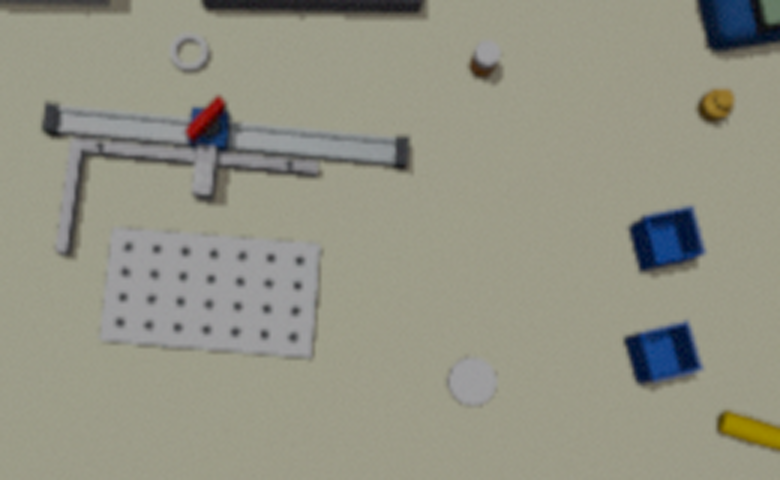

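```bash
python3 - <<'E'
from h import *
for i,(p,a) in enumerate([((0.45,0.10,0.32),np.pi/2),((0.55,0.02,0.32),np.pi/2)]):
    q=down(a)
    print(kinematics.inverse_kinematics(p,q))
    env.reach(p,q); env.wait(0.3)
    im,st=snap("wrist",f"c{i}"); print(st["ee_pos"],st["time"]); np.savez(f"c{i}.npz",im=im,p=st["ee_pos"],q=st["tool_rot"]); up(im,f"c{i}u")
    for n in ["tray","fixture","stop","clamp_grip"]:
        for m in masks_of("wrist",n)[:1]:
            np.savez(f"c{i}_{n}.npz",m=m["region"]); ys,xs=np.nonzero(m["region"]); print(n,m["score"],m["extent"],xs.mean(),ys.mean(),onz("wrist",[xs.mean(),ys.mean()],0.01,st))
E
```

```text
[ 0.21866895 -0.07243299  0.19171863  1.83494795  0.          0.21866895]
[0.45007989 0.09969349 0.31992271] 4.0
tray 0.72 [187.1, 124.5, 166.7, 96.2] 269.42303282212987 171.81969327791313 [[0.47515819 0.11747513 0.01      ]]
fixture 0.69 [38.5, 90.2, 42.7, 42.1] 61.13592233009709 108.03136669156086 [[ 0.39069343 -0.15255145  0.01      ]]
stop 0.84 [257.6, 240.1, 32.9, 87.8] 272.8903047091413 284.3130193905817 [[0.64825655 0.12444908 0.01      ]]
clamp_grip 0.87 [256.6, 291.9, 34.2, 33.2] 272.8072445019405 305.8098318240621 [[0.68562128 0.12480691 0.01      ]]
[0.03634762 0.14358287 0.41429786 1.84151131 0.         0.03634762]
[0.54954368 0.0206746  0.32060881] 5.125
fixture 0.55 [178.3, 129.7, 283.5, 127.1] 339.7262856150104 210.02145587213343 [[0.63004415 0.1384221  0.01      ]]
stop 0.87 [315.6, 172.1, 44.9, 88.3] 334.06120570639666 216.18637827887713 [[0.63927918 0.13104255 0.01      ]]
clamp_grip 0.67 [319.4, 222.6, 38.8, 35.7] 336.7106227106227 236.62637362637363 [[0.67062133 0.13695183 0.01      ]]
```

View pics/c0u.png

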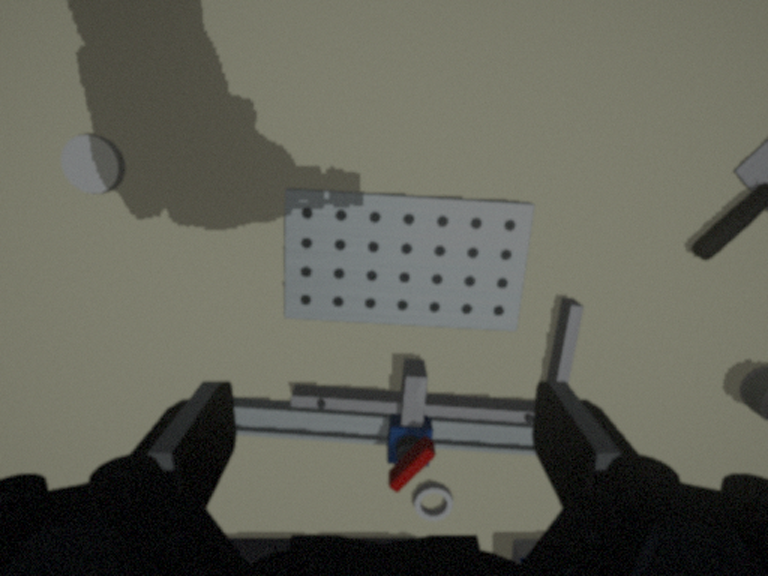

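View pics/c1u.png

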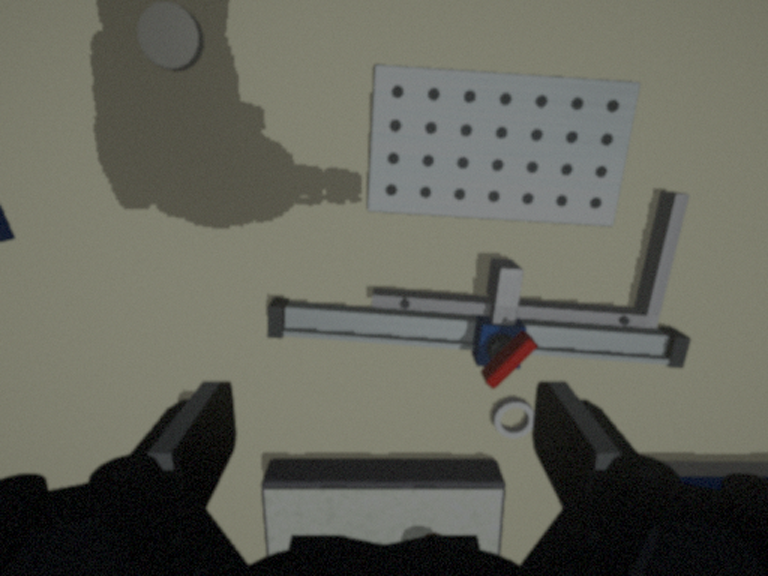

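```bash
python3 - <<'E'
from h import *
im=np.load("c1.npz")["im"]
im=cv2.convertScaleAbs(im,alpha=1.4)
up(im,"d1",175,170,335,260,5); up(im,"d2",310,110,470,260,5)
E
```

```text
(no output)
```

View pics/d1.png

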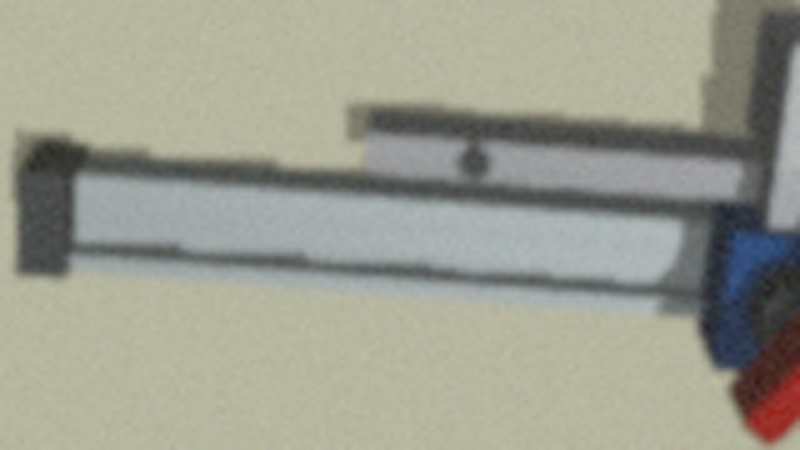

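View pics/d2.png

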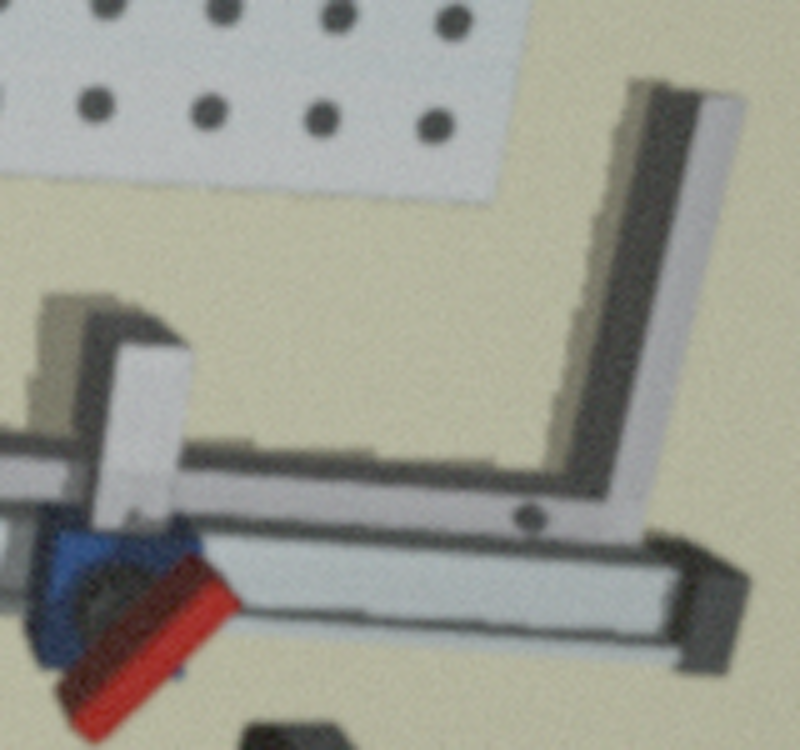

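```bash
cat > m1.py <<'E'
from h import *
from scipy.optimize import least_squares
d=[np.load(f"c{i}.npz") for i in (0,1)]
S=[dict(ee_pos=x["p"],tool_rot=x["q"]) for x in d]
px=np.array([[431.0,209.0],[449.6,128.0],[459,129.6],[248.6,196.2],[437.6,218.6],[421.6,204]])
fx=np.array([[0,0,.026],[-.11,0,.026],[-.11,.012,.026],[0,-.25,.026],[.012,.012,.026],[0,0,0]])
def T(p,X,dz=0):
    c,s=np.cos(p[2]),np.sin(p[2]); return np.c_[p[0]+c*X[:,0]-s*X[:,1],p[1]+s*X[:,0]+c*X[:,1],X[:,2]+dz]
f=lambda p:(proj("wrist",T(p,fx,p[3]),S[1])-px).ravel()
r=least_squares(f,[.65,.25,-.08,0]); print(r.x,np.round(r.fun,1))
f3=lambda p:(proj("wrist",T(p,fx),S[1])-px).ravel()
r=least_squares(f3,[.65,.25,-.08]); print("fixture",r.x,np.round(r.fun,1)); F=r.x
# refine tray: hole blobs
for i in (0,1):
    g=cv2.cvtColor(d[i]["im"],cv2.COLOR_BGR2GRAY)
    q=[np.array([[285,190],[533,204],[518,330],[284,318]]),np.array([[375,66],[638,83],[612,226],[368,211]])][i]/1.5-.2
    W=onz("wrist",q,.012,S[i]); 
    e=np.array([W[1]-W[0],W[2]-W[3]])
    print("tray corners",np.round(W[:,:2],4).tolist(),"c",W.mean(0)[:2], "side",np.linalg.norm(W[1]-W[0]),np.linalg.norm(W[2]-W[1]), "yaw", [np.arctan2(-v[0],v[1]) for v in e])
def inF(P):
    P=np.atleast_2d(P); c,s=np.cos(F[2]),np.sin(F[2]); D=P[:,:2]-F[:2]; return np.c_[c*D[:,0]+s*D[:,1],-s*D[:,0]+c*D[:,1]]
j=onz("wrist",[[333.2,178],[348,179]],.046,S[1]); print("jaw",inF(j))
cents=[]
for i in (0,1):
    m=np.load(f"c{i}_clamp_grip.npz")["m"]; hsv=cv2.cvtColor(d[i]["im"],cv2.COLOR_BGR2HSV)
    red=((hsv[...,0]<8)|(hsv[...,0]>172))&(hsv[...,1]>150)&(hsv[...,2]>60)
    red=cv2.dilate(m.astype(np.uint8),np.ones((7,7)))*red
    top=red*(hsv[...,2]>130)
    ys,xs=np.nonzero(red); cents.append(("wrist",[xs.mean(),ys.mean()],S[i]))
    rect=cv2.minAreaRect(np.c_[xs,ys].astype(np.float32)); print("red",len(xs),rect)
    ys,xs=np.nonzero(top); print("top",len(xs),xs.mean(),ys.mean())
    W=onz("wrist",[xs.mean(),ys.mean()],.087,S[i]); print(W, inF(W), inF(onz("wrist",cents[-1][1],.078,S[i])))
k=tri(cents); print("knob tri",k,inF(k))
E
python3 m1.py
```

```text
[ 0.62506879  0.25975057 -0.07539355 -0.00340675] [-0.3  0.6  0.2  0.3  0.1 -0.6  0.2  0.1 -0.3 -0.2  0.2 -0.2]
fixture [ 0.62431841  0.25817935 -0.07525028] [-0.2  0.9  0.5 -0.1  0.5 -1.  -1.1  0.3 -0.1  0.2  0.3  0. ]
tray corners [[0.4142, 0.0128], [0.4265, 0.2297], [0.5441, 0.2252], [0.5319, 0.0052]] c [0.47916569 0.11821172] side 0.21722525487306102 0.11769829501484652 yaw [np.float64(-0.0568892770372039), np.float64(-0.05548233551747611)]
tray corners [[0.4147, 0.0126], [0.4275, 0.229], [0.5455, 0.2227], [0.5323, 0.0058]] c [0.48000521 0.11752799] side 0.21678229668321894 0.11813532431271638 yaw [np.float64(-0.05899166868816783), np.float64(-0.06056388458046511)]
jaw [[-0.03846962 -0.1437495 ]
 [-0.03859897 -0.1249182 ]]
red 266 ((274.6556396484375, 312.18414306640625), (7.550793647766113, 36.129493713378906), 46.2188720703125)
top 0 nan nan
[[nan nan nan]] [[nan nan]] [[ 0.03457844 -0.13257348]]
red 319 ((340.2500305175781, 241.25003051757812), (7.77817440032959, 39.59797668457031), 45.0)
top 0 nan nan
[[nan nan nan]] [[nan nan]] [[ 0.0333775  -0.13167849]]
knob tri [0.64567715 0.12312083 0.08249299] [[ 0.0314519  -0.13307057]]m1.py:31: RuntimeWarning: Mean of empty slice.
  ys,xs=np.nonzero(top); print("top",len(xs),xs.mean(),ys.mean())
  ret = ret.dtype.type(ret / rcount)
m1.py:32: RuntimeWarning: Mean of empty slice.
  W=onz("wrist",[xs.mean(),ys.mean()],.087,S[i]); print(W, inF(W), inF(onz("wrist",cents[-1][1],.078,S[i])))
```

```bash
cat >> h.py <<'E'
F=np.array([0.6245,0.2585,-0.0753])
def W(x,y,z):
    c,s=np.cos(F[2]),np.sin(F[2]); return np.array([F[0]+c*x-s*y,F[1]+s*x+c*y,z])
def inF(P):
    P=np.atleast_2d(P); c,s=np.cos(F[2]),np.sin(F[2]); D=P[:,:2]-F[:2]; return np.c_[c*D[:,0]+s*D[:,1],-s*D[:,0]+c*D[:,1]]
def st(*k):
    s=monitor.get_state(); print({n:np.round(s[n],3).tolist() for n in (k or ("time","ee_pos","force","torque","opening"))}); return s
E
python3 - <<'E'
from h import *
a=-0.75+F[2]+np.pi/2
hand.set_gripper(0.5)
p=np.array([.646,.122,.14])
env.reach(p,down(a)); 
env.servo_line([.646,.122,.059],v=.1,contact_N=8); st()
hand.set_gripper(0.0,60); st()
for i in range(7):
    j=monitor.get_state()["joints"].copy(); j[5]-=0.2; env.move_j(j)
    s=st("time","torque","force","joints")
im,_=snap("top","e_top"); up(im,"e_topu",150,100,350,250,4)
E
```

```text
{'time': 7.75, 'ee_pos': [0.646, 0.122, 0.06], 'force': [-0.146, 0.455, 0.855], 'torque': [0.014, 0.006, -0.009], 'opening': 0.503}
{'time': 8.133, 'ee_pos': [0.647, 0.122, 0.06], 'force': [5.567, -1.392, 3.079], 'torque': [-0.253, -1.014, 0.072], 'opening': 0.127}
{'time': 8.442, 'torque': [-0.506, -0.052, 0.155], 'force': [0.908, -2.008, 0.849], 'joints': [0.186, 0.343, 0.146, 1.371, -0.001, 0.816]}
{'time': 8.75, 'torque': [-0.36, -0.223, 0.146], 'force': [1.941, -2.009, 0.148], 'joints': [0.186, 0.343, 0.146, 1.371, -0.001, 0.623]}
{'time': 9.05, 'torque': [-0.222, -0.333, 0.134], 'force': [1.689, -1.158, 0.609], 'joints': [0.186, 0.344, 0.147, 1.371, -0.001, 0.43]}
{'time': 9.35, 'torque': [-0.189, -0.325, 0.094], 'force': [0.503, -0.405, -1.501], 'joints': [0.186, 0.344, 0.146, 1.371, -0.001, 0.239]}
{'time': 9.65, 'torque': [-0.204, -0.282, 0.166], 'force': [0.467, -1.09, 0.198], 'joints': [0.186, 0.344, 0.147, 1.371, -0.001, 0.047]}
{'time': 9.95, 'torque': [-0.089, -0.292, 0.097], 'force': [1.565, 0.174, 0.346], 'joints': [0.186, 0.344, 0.147, 1.371, -0.001, -0.144]}
{'time': 10.25, 'torque': [-0.031, -0.173, 0.123], 'force': [-0.12, -0.364, 0.93], 'joints': [0.186, 0.344, 0.147, 1.371, -0.001, -0.336]}
```

View pics/e_topu.png

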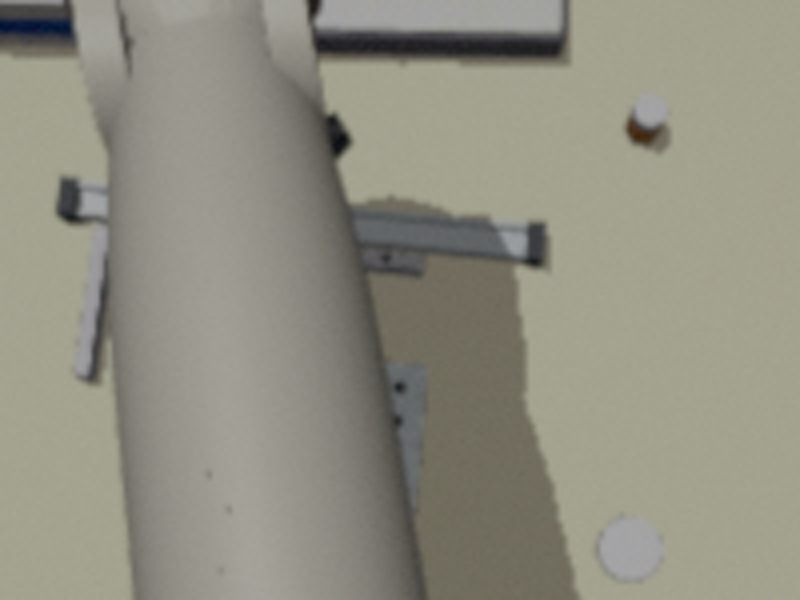

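```bash
python3 - <<'E'
from h import *
s=st(); p=s["ee_pos"]; f=inF(p)[0]; print(f)
print(env.servo_line(W(f[0],f[1]-0.129,p[2]),v=.06,contact_N=20)); s=st(); print(inF(s["ee_pos"]))
hand.set_gripper(0.5); p=s["ee_pos"]
env.servo_line([p[0],p[1],.2],v=.15)
env.reach([0.42,0.10,0.32],down(np.pi/2)); env.wait(.2)
im,s=snap("wrist","f"); np.savez("f.npz",im=im,p=s["ee_pos"],q=s["tool_rot"]); up(cv2.convertScaleAbs(im,alpha=1.3),"fu"); st("time")
E
```

```text
{'time': 10.3, 'ee_pos': [0.647, 0.122, 0.06], 'force': [1.023, -0.37, 0.313], 'torque': [0.003, -0.204, 0.079], 'opening': 0.125}
[ 0.03281365 -0.13449943]
False
{'time': 12.6, 'ee_pos': [0.637, -0.007, 0.06], 'force': [-5.715, 0.072, 2.597], 'torque': [0.277, 1.098, -0.102], 'opening': 0.125}
[[ 0.03250915 -0.26368098]]
{'time': 15.392}
```

View pics/fu.png

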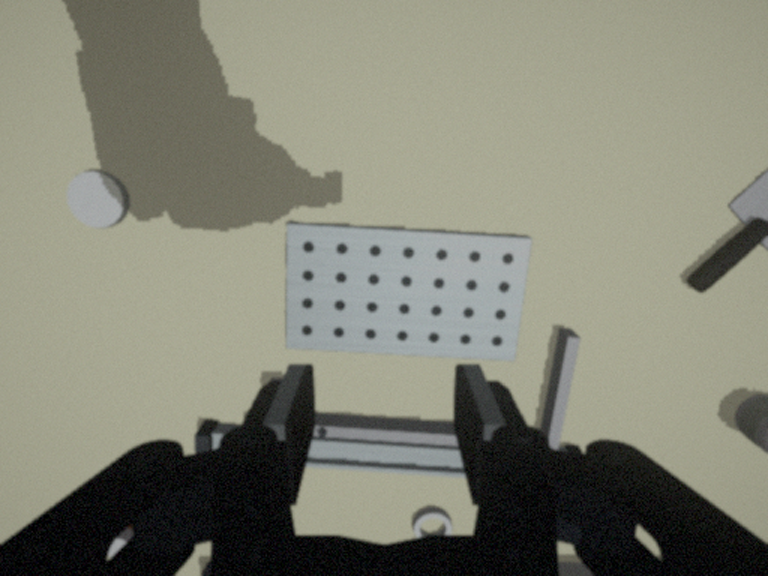

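The stop now stands back, with the knob at fixture y ≈ -0.264, so the jaw face is near -0.254. The tray hasn't moved. Next I'll push the tray: most of the way in +y, then +x onto the back fence, then +y onto the side fence.

```bash
cat >> h.py <<'E'
def touchdown(x,y,a,z0=.10,back=.004):
    q=down(a); p=W(x,y,z0)
    env.reach(p,q)
    hit=env.servo_line([p[0],p[1],.035],v=.12,contact_N=8)
    if hit: print("early hit"); st(); return None
    hit=env.servo_line([p[0],p[1],-.02],v=.03,contact_N=4); z=monitor.get_state()["ee_pos"][2]; print("bench hit",hit,z)
    z+=back; env.servo_line([p[0],p[1],z],v=.05); return z
E
python3 - <<'E'
from h import *
hand.set_gripper(0.6)
a=F[2]
z=touchdown(-.134,-.292,a)
if z is not None:
    print(env.servo_line(W(-.134,-.237,z),v=.04,contact_N=25)); s=st(); print(inF(s["ee_pos"]))
    env.servo_line(W(-.134,-.25,z),v=.08); env.servo_line(W(-.134,-.25,.12),v=.15)
env.reach([0.42,0.10,0.32],down(np.pi/2)); env.wait(.2)
im,s=snap("wrist","g"); np.savez("g.npz",im=im,p=s["ee_pos"],q=s["tool_rot"]); up(cv2.convertScaleAbs(im,alpha=1.3),"gu"); st("time")
E
```

```text
bench hit True -0.0032374882053999438
False
{'time': 20.55, 'ee_pos': [0.473, 0.032, 0.001], 'force': [-0.115, -1.498, -0.46], 'torque': [-0.358, 0.056, 0.004], 'opening': 0.598}
[[-0.13402131 -0.2369213 ]]
{'time': 23.358}
```

View pics/gu.png

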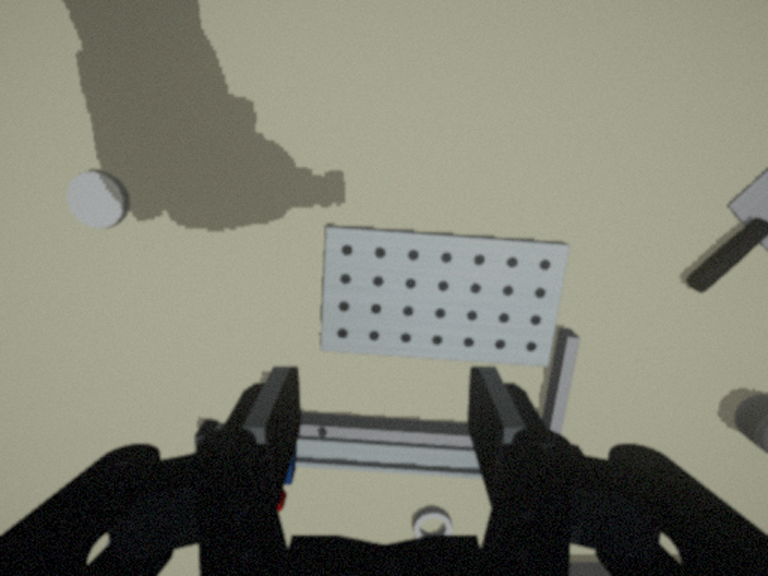

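```bash
python3 - <<'E'
from h import *
hand.set_gripper(0.8)
a=F[2]+np.pi/2
z=touchdown(-.228,-.115,a)
if z is not None:
    print(env.servo_line(W(-.145,-.115,z),v=.05,contact_N=25)); s=st(); print(inF(s["ee_pos"]))
    print(env.servo_line(W(-.118,-.115,z),v=.025,contact_N=12)); s=st(); print(inF(s["ee_pos"]))
    q=inF(s["ee_pos"])[0]
    env.servo_line(W(-.16,q[1],z),v=.08); env.servo_line(W(-.16,q[1],.12),v=.15)
hand.set_gripper(0.0)
z=touchdown(-.085,-.242,F[2],back=.005)
if z is not None:
    print(env.servo_line(W(-.085,-.215,z),v=.025,contact_N=12)); s=st(); print(inF(s["ee_pos"]))
    q=inF(s["ee_pos"])[0]
    env.servo_line(W(-.085,q[1]-.008,z),v=.08); env.servo_line(W(-.085,q[1]-.008,.12),v=.15)
env.reach([0.42,0.10,0.32],down(np.pi/2)); env.wait(.2)
im,s=snap("wrist","i"); np.savez("i.npz",im=im,p=s["ee_pos"],q=s["tool_rot"]); up(cv2.convertScaleAbs(im,alpha=1.3),"iu"); st("time")
E
```

```text
bench hit True -0.007239844164487252
False
{'time': 28.625, 'ee_pos': [0.471, 0.155, -0.003], 'force': [-9.455, 1.48, 7.55], 'torque': [0.096, 1.64, 0.004], 'opening': 0.798}
[[-0.14574049 -0.11508654]]
True
{'time': 29.333, 'ee_pos': [0.486, 0.154, -0.004], 'force': [-1.897, 0.269, 1.05], 'torque': [-0.002, 0.127, -0.024], 'opening': 0.802}
[[-0.13058507 -0.11506411]]
bench hit True 8.733034863007624e-05
True
{'time': 35.375, 'ee_pos': [0.522, 0.036, 0.005], 'force': [0.675, -3.617, 2.127], 'torque': [-0.743, -0.061, -0.043], 'opening': -0.002}
[[-0.08529424 -0.22967573]]
{'time': 38.108}
```

View pics/iu.png

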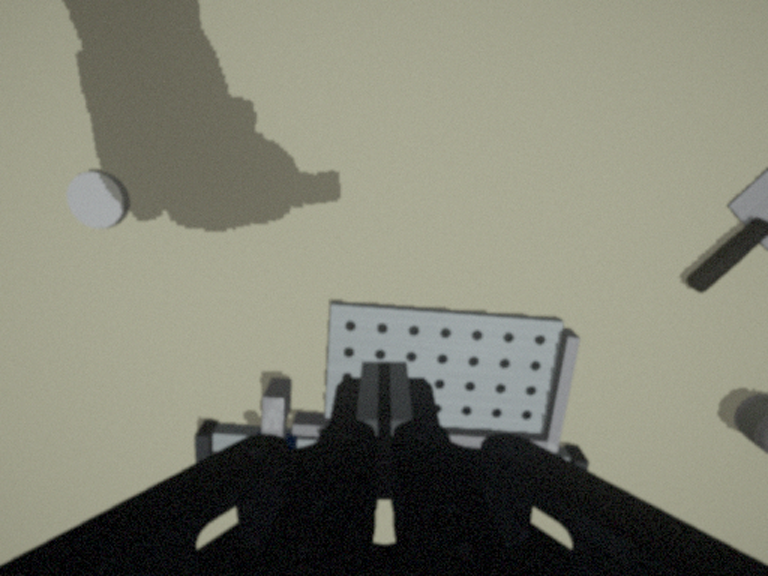

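```bash
python3 - <<'E'
from h import *
hand.set_gripper(0.8)
a=F[2]+np.pi/2
z=touchdown(-.155,-.115,a)
if z is not None:
    print(env.servo_line(W(-.118,-.115,z),v=.025,contact_N=14)); s=st(); print(inF(s["ee_pos"]))
    q=inF(s["ee_pos"])[0]
    env.servo_line(W(-.16,q[1],z),v=.08); env.servo_line(W(-.16,q[1],.12),v=.15)
env.reach([0.58,0.13,0.25],down(np.pi/2)); env.wait(.2)
im,s=snap("wrist","k"); np.savez("k.npz",im=im,p=s["ee_pos"],q=s["tool_rot"]); up(cv2.convertScaleAbs(im,alpha=1.3),"ku"); st("time")
E
```

```text
bench hit True -0.00723044273211532
True
{'time': 42.908, 'ee_pos': [0.486, 0.153, -0.004], 'force': [0.095, -1.516, -0.339], 'torque': [-0.058, 0.045, -0.033], 'opening': 0.806}
[[-0.13053766 -0.1152476 ]]
{'time': 45.4}
```

View pics/ku.png

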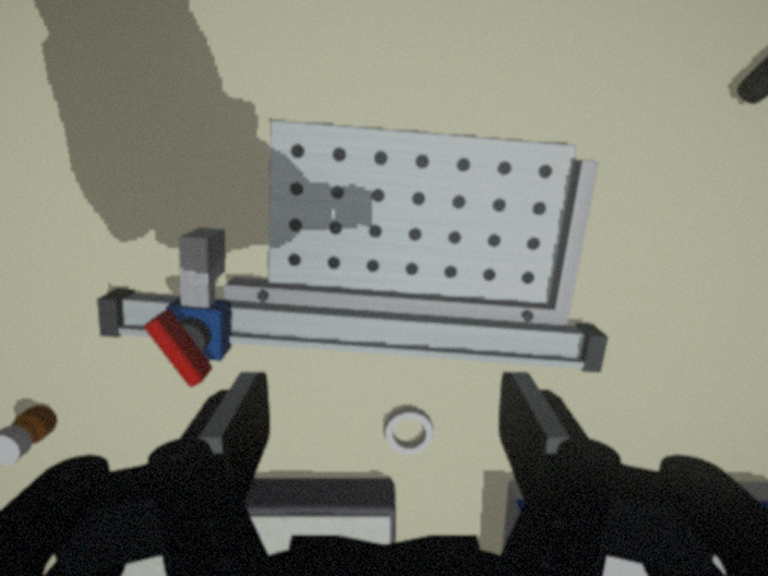

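The tray sits flush on both fences. The wing points at about 0.55 rad, so the clamp is loose. Next I'll slide the stop up to the tray and tighten the clamp.

```bash
python3 - <<'E'
from h import *
hand.set_gripper(0.5)
p=W(.0325,-.2637,.14)
env.reach(p,down(.745+1.346))
p[2]=.06; print(env.servo_line(p,v=.1,contact_N=8))
hand.set_gripper(0.0,80); s=st(); 
f=inF(s["ee_pos"])[0]; print(f)
print(env.servo_line(W(f[0],-.215,s["ee_pos"][2]),v=.025,contact_N=12)); s=st(); print(inF(s["ee_pos"]))
for i in range(8):
    j=monitor.get_state()["joints"].copy(); j0=j[5]; j[5]+=0.2; env.move_j(j)
    s=st("time","torque","force"); d=s["joints"][5]-j0; print(round(s["joints"][5],3),round(d,3),inF(s["ee_pos"]))
    if abs(s["torque"][2])>0.8: break
E
```

```text
False
{'time': 47.867, 'ee_pos': [0.637, -0.007, 0.061], 'force': [-2.455, 0.369, 5.721], 'torque': [-0.025, 0.36, 0.112], 'opening': 0.121}
[ 0.03275553 -0.26369501]
True
{'time': 49.2, 'ee_pos': [0.64, 0.028, 0.061], 'force': [-0.684, -3.562, 3.307], 'torque': [-0.675, 0.109, 0.13], 'opening': 0.126}
[[ 0.03283656 -0.22866492]]
{'time': 49.508, 'torque': [-0.578, 0.19, -0.088], 'force': [-0.212, -3.246, 4.971]}
-0.278 0.196 [[ 0.03289562 -0.22878207]]
{'time': 49.817, 'torque': [-0.61, 0.116, -0.166], 'force': [-0.262, -4.464, 4.646]}
-0.085 0.193 [[ 0.03293814 -0.22889516]]
{'time': 50.117, 'torque': [-0.707, 0.109, -0.121], 'force': [-1.197, -3.725, 4.246]}
0.107 0.192 [[ 0.03296087 -0.22903464]]
{'time': 50.417, 'torque': [-0.806, 0.206, -0.155], 'force': [-0.587, -3.176, 5.212]}
0.299 0.192 [[ 0.03293789 -0.22911175]]
{'time': 50.717, 'torque': [-0.944, 0.3, -0.11], 'force': [-0.502, -4.782, 4.742]}
0.491 0.192 [[ 0.03292707 -0.22925366]]
{'time': 51.017, 'torque': [-0.875, 0.451, -0.149], 'force': [-2.1, -4.664, 4.355]}
0.683 0.192 [[ 0.03284482 -0.22931196]]
{'time': 51.317, 'torque': [-0.981, 0.438, -0.077], 'force': [-2.163, -5.118, 4.845]}
0.876 0.193 [[ 0.03275418 -0.22944751]]
{'time': 51.617, 'torque': [-1.358, 0.469, 3.21], 'force': [-1.92, -6.217, 4.466]}
1.065 0.189 [[ 0.03274221 -0.22953278]]
```

```bash
python3 - <<'E'
from h import *
hand.set_gripper(0.5); p=monitor.get_state()["ee_pos"]
env.servo_line([p[0],p[1],.2],v=.15)
env.reach([0.58,0.10,0.25],down(np.pi/2)); env.wait(.2)
im,s=snap("wrist","l"); np.savez("l.npz",im=im,p=s["ee_pos"],q=s["tool_rot"]); up(cv2.convertScaleAbs(im,alpha=1.3),"lu")
# pots
env.reach([0.44,-0.35,0.32],down(0)); env.wait(.2)
im,s=snap("wrist","n"); np.savez("n.npz",im=im,p=s["ee_pos"],q=s["tool_rot"]); up(cv2.convertScaleAbs(im,alpha=1.3),"nu"); st("time")
E
```

```text
{'time': 56.208}
```

View pics/lu.png

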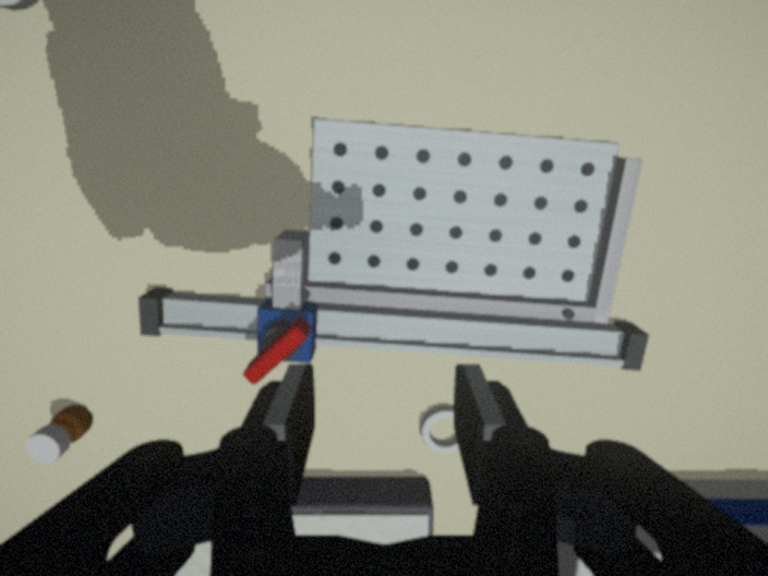

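View pics/nu.png

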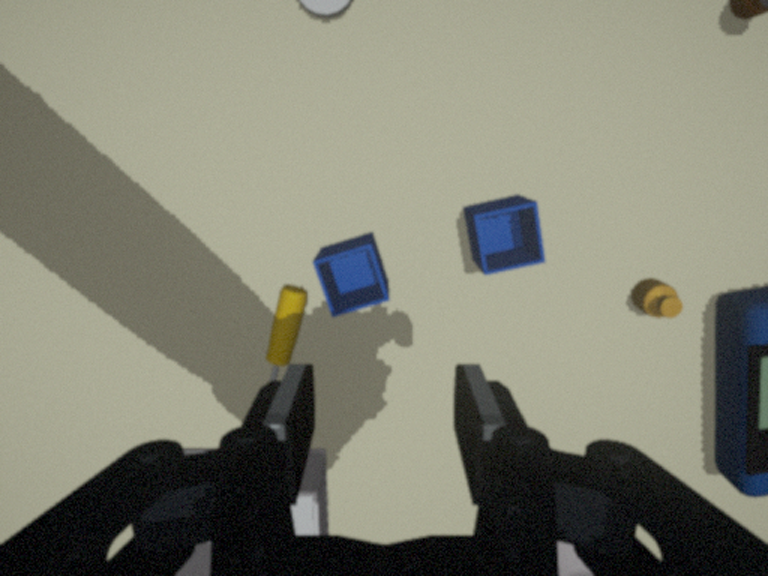

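Clamp is tight (the wing is back at -0.8 rad), the jaw sits against the tray and the tray is flush. There are two pots, seen at about (352,273) and (505,233) in the enlarged wrist view. A tool pointing straight down can't turn a pot over, so I'll check which tilted headings the arm can reach.

```bash
cat >> h.py <<'E'
def tilt(psi,e,roll):
    "tool heading psi, e below horizontal; roll=+1: camera below, -1: camera above"
    h=np.array([np.cos(psi),np.sin(psi),0]); n=np.array([-h[1],h[0],0])*roll
    z=np.cos(e)*h-np.sin(e)*np.array([0,0,1]); 
    return Ro.from_matrix(np.c_[n,np.cross(z,n),z]).as_quat()
E
python3 - <<'E'
from h import *
for e in (45,55,35,20,0):
  for pos in ((.54,-.36,.03),(.425,-.35,.03),(.45,-.1,.03),(.54,.14,.05),(.4,.0,.03)):
    out=[]
    for psi in range(-180,180,30):
        o=''
        for r in (1,-1):
            j=kinematics.inverse_kinematics(pos,tilt(np.radians(psi),np.radians(e),r)); o+='.' if j is None else 'Y'
        out.append(f"{psi}:{o}")
    print(e,pos,*out)
E
```

```text
45 (0.54, -0.36, 0.03) -180:.. -150:YY -120:YY -90:YY -60:YY -30:YY 0:YY 30:YY 60:YY 90:YY 120:.. 150:..
45 (0.425, -0.35, 0.03) -180:YY -150:YY -120:YY -90:YY -60:YY -30:YY 0:YY 30:YY 60:YY 90:YY 120:YY 150:YY
45 (0.45, -0.1, 0.03) -180:YY -150:YY -120:YY -90:YY -60:YY -30:.. 0:.. 30:YY 60:YY 90:YY 120:YY 150:YY
45 (0.54, 0.14, 0.05) -180:YY -150:YY -120:YY -90:YY -60:YY -30:YY 0:YY 30:YY 60:YY 90:YY 120:YY 150:YY
45 (0.4, 0.0, 0.03) -180:YY -150:YY -120:YY -90:YY -60:YY -30:.. 0:.. 30:.. 60:YY 90:YY 120:YY 150:YY
55 (0.54, -0.36, 0.03) -180:YY -150:YY -120:YY -90:YY -60:YY -30:YY 0:YY 30:YY 60:YY 90:YY 120:YY 150:YY
55 (0.425, -0.35, 0.03) -180:YY -150:YY -120:YY -90:YY -60:YY -30:YY 0:YY 30:YY 60:YY 90:YY 120:YY 150:YY
55 (0.45, -0.1, 0.03) -180:YY -150:YY -120:YY -90:YY -60:YY -30:YY 0:YY 30:YY 60:YY 90:YY 120:YY 150:YY
55 (0.54, 0.14, 0.05) -180:YY -150:YY -120:YY -90:YY -60:YY -30:YY 0:YY 30:YY 60:YY 90:YY 120:YY 150:YY
55 (0.4, 0.0, 0.03) -180:YY -150:YY -120:YY -90:YY -60:YY -30:YY 0:.. 30:YY 60:YY 90:YY 120:YY 150:YY
35 (0.54, -0.36, 0.03) -180:.. -150:YY -120:YY -90:YY -60:
[... 799 characters left out ...]
 -180:.. -150:.. -120:.. -90:YY -60:YY -30:YY 0:.. 30:.. 60:YY 90:YY 120:YY 150:..
20 (0.4, 0.0, 0.03) -180:YY -150:YY -120:YY -90:YY -60:YY -30:.. 0:.. 30:.. 60:YY 90:YY 120:YY 150:YY
0 (0.54, -0.36, 0.03) -180:.. -150:.. -120:.. -90:YY -60:YY -30:YY 0:YY 30:.. 60:.. 90:.. 120:.. 150:..
0 (0.425, -0.35, 0.03) -180:.. -150:.. -120:.. -90:YY -60:.. -30:.. 0:YY 30:YY 60:.. 90:.. 120:.. 150:..
0 (0.45, -0.1, 0.03) -180:.. -150:.. -120:.. -90:YY -60:.. -30:.. 0:.. 30:.. 60:YY 90:.. 120:.. 150:..
0 (0.54, 0.14, 0.05) -180:.. -150:.. -120:.. -90:.. -60:.. -30:YY 0:.. 30:.. 60:YY 90:.. 120:.. 150:..
0 (0.4, 0.0, 0.03) -180:.. -150:.. -120:.. -90:YY -60:YY -30:.. 0:.. 30:.. 60:YY 90:YY 120:.. 150:..
```

```bash
cat > pot.py <<'E'
from h import *
from scipy.optimize import minimize
def bluemask(im):
    h=cv2.cvtColor(im,cv2.COLOR_BGR2HSV); return ((h[...,0]>100)&(h[...,0]<130)&(h[...,1]>140)).astype(np.uint8)
def corners(p,lo,hi,H=.06,half=.025):
    c,s=np.cos(p[2]),np.sin(p[2]); X=np.array([[a,b] for a,b in ((-half,-half),(half,-half),(half,half),(-half,half))])
    R=np.array([[c,-s],[s,c]]); P=X@R.T+p[:2]
    return np.r_[np.c_[P,np.full(4,lo)],np.c_[P,np.full(4,hi)]]
def fit(im,s,name,region,lo=0,hi=.06,k=4,x0=None):
    ys,xs=np.nonzero(region); x1,y1=max(xs.min()-12,0),max(ys.min()-12,0); x2,y2=xs.max()+13,ys.max()+13
    m=bluemask(im)*cv2.dilate(region.astype(np.uint8),np.ones((9,9)))
    hull=np.zeros_like(m); c=cv2.findContours(m,cv2.RETR_EXTERNAL,cv2.CHAIN_APPROX_NONE)[0]
    c=max(c,key=cv2.contourArea); m=cv2.drawContours(hull,[c],-1,1,-1)
    big=cv2.resize(m[y1:y2,x1:x2].astype(np.float32),None,fx=k,fy=k,interpolation=cv2.INTER_LINEAR)>.5
    def cost(p,z=hi):
        uv=proj(name,corners(p,lo,z),s); uv=((uv-[x1,y1]+.5)*k-.5)
        g=np.zeros(big.shape,np.uint8); cv2.fillConvexPoly(g,cv2.convexHull(np.round(uv*16).astype(np.int32)),1,shift=4)
        return 1-(big&(g>0)).sum()/(big|(g>0)).sum()
    ys,xs=np.nonzero(m); w=onz(name,[xs.mean(),ys.mean()],(lo+hi)/2,s)[0]
    best=None
    for y0 in np.arange(-.7,.8,.3):
        r=minimize(cost,[w[0],w[1],y0],method="Nelder-Mead",options=dict(initial_simplex=[[w[0],w[1],y0],[w[0]+.01,w[1],y0],[w[0],w[1]+.01,y0],[w[0],w[1],y0+.2]],maxiter=150))
        if best is None or r.fun<best.fun: best=r
    hs={z:round(cost(best.x,z),3) for z in (.05,.06,.07)} if lo==0 else {}
    return best.x,best.fun,hs
def pots(im,s,name="wrist",**kw):
    out=[]
    for m in masks_of(name,"pot1"):
        if m["score"]<.3 or m["region"].sum()<50 or (bluemask(im)*m["region"]).sum()<.5*m["region"].sum(): continue
        p,e,hs=fit(im,s,name,m["region"],**kw); print("pot",round(m["score"],2),m["extent"],np.round(p,4),round(e,3),hs); out.append((p,e))
    return out
E
python3 - <<'E'
from pot import *
im,s=snap("wrist","n2"); pots(im,s)
im,s=snap("top","n2t"); pots(im,s,"top"); up(im,"n2tu",250,100,450,300,3); st("time")
E
```

```text
pot 0.87 [208.5, 155.6, 50.7, 55.5] [ 0.4127 -0.388   0.1766] 0.492 {0.05: np.float64(0.46), 0.06: np.float64(0.492), 0.07: np.float64(0.529)}
pot 0.82 [358.0, 179.2, 27.6, 21.6] [ 0.5409 -0.3479  0.3539] 0.178 {0.05: np.float64(0.158), 0.06: np.float64(0.178), 0.07: np.float64(0.231)}
pot 0.69 [369.8, 222.6, 27.5, 17.7] [ 0.4141 -0.3836  0.2379] 0.171 {0.05: np.float64(0.16), 0.06: np.float64(0.171), 0.07: np.float64(0.224)}
{'time': 56.408}
```

View pics/n2tu.png

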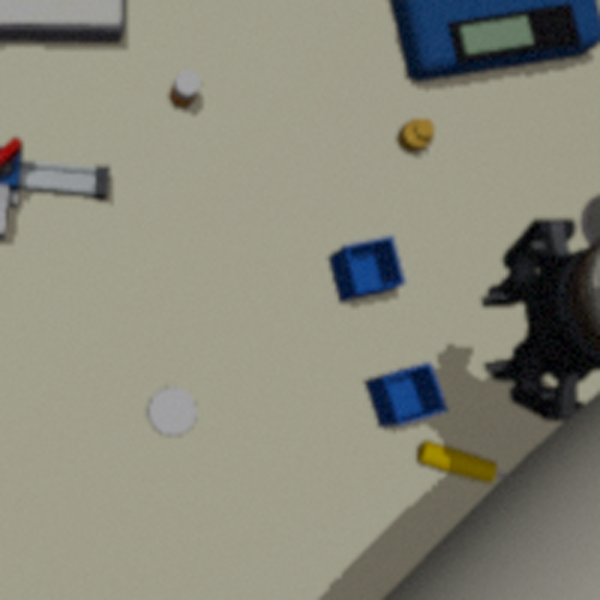

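```bash
python3 - <<'E'
s=open('pot.py').read()
s=s.replace('''(h[...,0]>100)&(h[...,0]<130)&(h[...,1]>140)''','''(h[...,0]>98)&(h[...,0]<135)&(h[...,1]>100)''')
a=s.index("    hull=np.zeros_like(m)"); b=s.index("    big=")
s=s[:a]+'''    m=cv2.morphologyEx(m,cv2.MORPH_OPEN,np.ones((2,2),np.uint8)); yy,xx=np.nonzero(m)
    m=cv2.fillConvexPoly(np.zeros_like(m),cv2.convexHull(np.c_[xx,yy].astype(np.int32)),1)
'''+s[b:]
open('pot.py','w').write(s)
E
python3 - <<'E'
from pot import *
env.reach([0.48,-0.28,0.32],down(0)); env.wait(.2)
im,s=snap("wrist","n3"); r=pots(im,s)
im=cv2.convertScaleAbs(im,alpha=1.3)
for p,e in r:
    uv=proj("wrist",corners(p,0,.06),s)
    for q in (uv[:4],uv[4:]): cv2.polylines(im,[np.round(q).astype(np.int32)],True,(0,255,0))
up(im,"n3u"); st("time")
E
```

```text
pot 0.97 [180.1, 206.1, 53.6, 48.8] [ 0.4134 -0.389   0.1934] 0.251 {0.05: np.float64(0.207), 0.06: np.float64(0.251), 0.07: np.float64(0.319)}
pot 0.61 [281.4, 181.6, 48.2, 56.1] [ 0.5415 -0.3515  0.2492] 0.139 {0.05: np.float64(0.164), 0.06: np.float64(0.139), 0.07: np.float64(0.207)}
{'time': 57.125}
```

View pics/n3u.png

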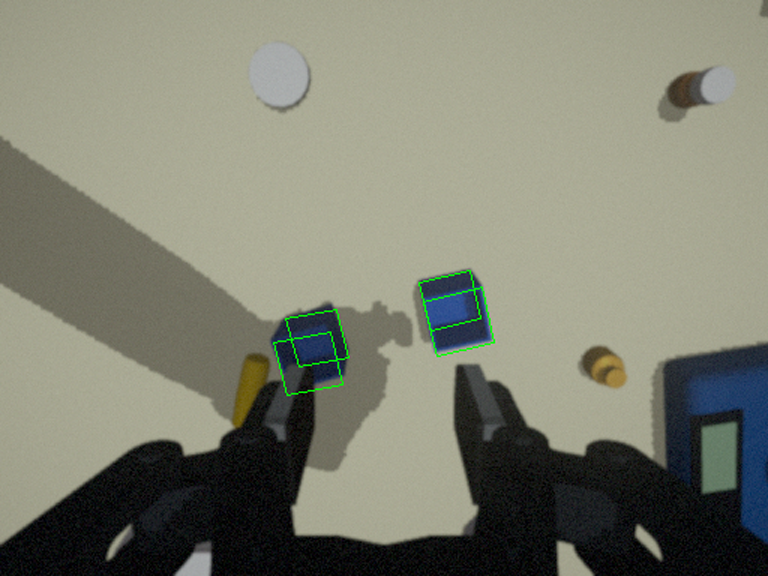

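```bash
sed -i 's/np.ones((9,9))/np.ones((5,5))/; s/(h\[...,1\]>100)/(h[...,1]>100)\&(h[...,2]>35)/' pot.py; cat > look.py <<'E'
from pot import *
import sys
def look(tag,p=[0.47,-0.43,0.30],a=0,**kw):
    env.reach(p,down(a)); env.wait(.2)
    im,s=snap("wrist",tag); r=pots(im,s,**kw)
    im=cv2.convertScaleAbs(im,alpha=1.4)
    for q,e in r:
        uv=proj("wrist",corners(q,kw.get("lo",0),kw.get("hi",.06)),s)
        for w in (uv[:4],uv[4:]): cv2.polylines(im,[np.round(w).astype(np.int32)],True,(0,255,0))
    up(im,tag+"u"); st("time"); return r
if __name__=="__main__": look(sys.argv[1])
E
python3 look.py n4
```

```text
pot 0.92 [175.5, 93.7, 60.7, 55.1] [ 0.4138 -0.3858  0.3032] 0.077 {0.05: np.float64(0.094), 0.06: np.float64(0.077), 0.07: np.float64(0.135)}
pot 0.81 [290.4, 61.8, 58.7, 57.1] [ 0.5416 -0.3508  0.2388] 0.099 {0.05: np.float64(0.124), 0.06: np.float64(0.099), 0.07: np.float64(0.16)}
{'time': 58.083}
```

View pics/n4u.png

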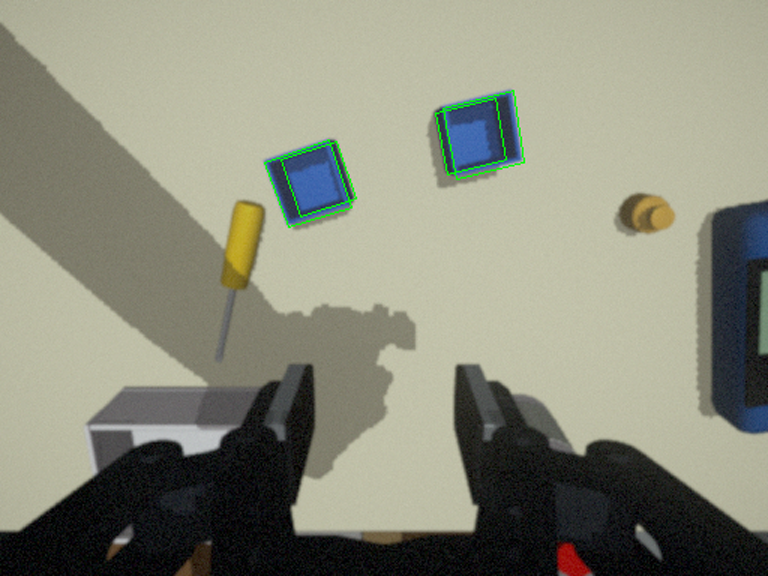

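```bash
cat > flip.py <<'E'
from look import *
E45=np.pi/4; EFF=.014
def tz(q): return Ro.from_quat(q).as_matrix()[:,2]
def grab(C,psi,roll,force=40):
    q=tilt(psi,E45,roll); t=tz(q); T=np.asarray(C)+EFF*t
    hand.set_gripper(1.0)
    pre=T-.09*t; hi=pre+[0,0,.10]
    env.reach(hi,q); env.servo_line(pre,v=.2)
    hit=env.servo_line(T,v=.08,contact_N=10)
    if hit: print("HIT on approach"); st(); return False
    hand.set_gripper(0.0,force); s=st(); 
    env.servo_line(s["ee_pos"]+[0,0,.16],v=.15); s=st("opening","force"); return s["opening"]>.4
def turn(psi,roll,pos):
    env.reach(pos,tilt(psi,E45,roll))
def put(C,psi,roll,openg=.9,over=.03):
    q=tilt(psi,E45,roll); t=tz(q); T=np.asarray(C)+EFF*t
    env.reach(T+[0,0,.14],q); env.servo_line(T+[0,0,over],v=.15)
    hit=env.servo_line(T-[0,0,.008],v=.025,contact_N=4); s=st("time","ee_pos","opening","force"); C2=s["ee_pos"]-EFF*t; print("touch",hit,"centre",C2)
    hand.set_gripper(openg); 
    s=monitor.get_state(); env.servo_line(s["ee_pos"]-.09*t,v=.15); s=monitor.get_state(); env.servo_line(s["ee_pos"]+[0,0,.06],v=.2)
    return C2
E
python3 - <<'E'
from flip import *
A=[.4138,-.3858,.032]; psi=.303
for r in (1,-1): # feasibility
    q=tilt(psi,E45,r); t=tz(q); print(r,[kinematics.inverse_kinematics(np.array(A)+(EFF-b)*t+[0,0,z],q) is not None for b,z in ((0,0),(.09,0),(.09,.1),(0,.16))])
ok=grab(A,psi,-1); print(ok); st("time","joints")
E
python3 - <<'E'
from h import *
im,s=snap("scene","o"); up(im,"ou",130,60,330,240,4)
E
```

```text
1 [True, True, True, True]
-1 [True, True, True, True]
{'time': 61.933, 'ee_pos': [0.423, -0.383, 0.022], 'force': [-1.953, -0.183, 3.047], 'torque': [-0.059, 0.606, 0.07], 'opening': 0.581}
{'opening': 0.583, 'force': [-0.494, 0.157, -1.932]}
True
{'time': 63.15, 'joints': [-1.091, -0.101, -0.273, 1.227, 0.77, 1.819]}
```

View pics/ou.png

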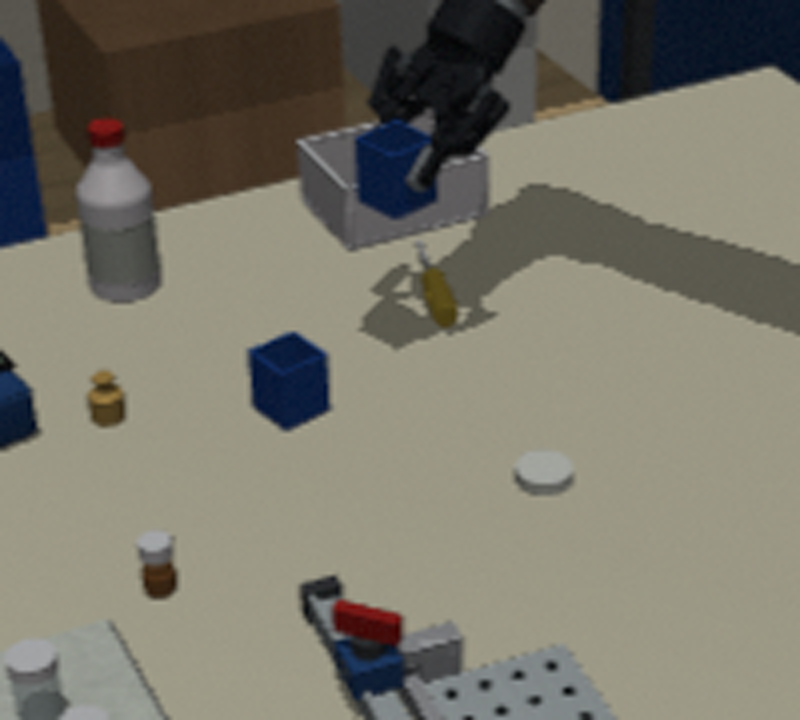

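The scene view shows pot A held upright in the gripper at about (395,170), with the second pot and the driver not moved. Next I'll roll the tool over and lay the pot on its side.

```bash
python3 - <<'E'
from flip import *
S=np.array([.50,-.16,.027]); 
s=monitor.get_state(); env.servo_line(s["ee_pos"]+[0,0,.05],v=.2)
s=monitor.get_state(); turn(.303,1,s["ee_pos"]); st("time","joints","opening")
hs=np.pi/2
turn(hs,1,S+[0,-.02,.22]); st("time","joints","opening")
C=put(S,hs,1)
st("time")
im,s=snap("scene","q"); up(im,"qu",130,60,330,240,4)
E
```

```text
{'time': 66.242, 'joints': [-1.091, -0.109, -0.183, 1.322, 0.77, -1.322], 'opening': 0.582}
{'time': 67.242, 'joints': [-0.653, 0.455, 0.452, 2.112, 0.597, -2.392], 'opening': 0.582}
{'time': 69.717, 'ee_pos': [0.5, -0.15, 0.016], 'opening': 0.586, 'force': [-1.164, -1.088, 4.308]}
touch True centre [ 0.49992327 -0.15985378  0.02612554]
{'time': 71.3}
```

View pics/qu.png

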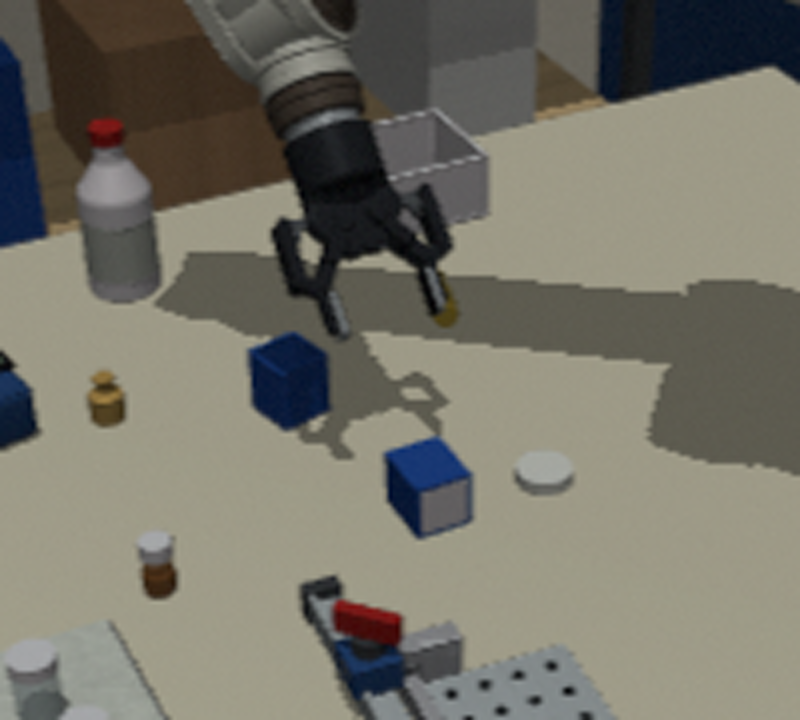

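The pot lies on its side at about (430,490), with its pale bottom facing +y and its mouth facing -y. Next I'll re-grip it from the +y side and place it mouth-down.

```bash
python3 - <<'E'
from flip import *
C=np.array([.50,-.16,.028]); ps=-np.pi/2
env.reach([.47,-.1,.32],down(np.pi/2)); 
for r in (1,-1):
    q=tilt(ps,E45,r); t=tz(q); j=[kinematics.inverse_kinematics(C+(EFF-b)*t+[0,0,z],q) for b,z in ((.09,.1),(.09,0),(0,0),(0,.16))]; print(r,np.round(j[2],2),[x is not None for x in j])
im,s=snap("wrist","r"); up(im,"ru"); st("time")
E
```

```text
1 [ 0.06  0.09 -0.41  1.14 -0.78  1.66] [True, True, True, True]
-1 [ 0.06  0.09 -0.41  1.14 -0.78 -1.48] [True, True, True, True]
{'time': 73.325}
```

View pics/ru.png

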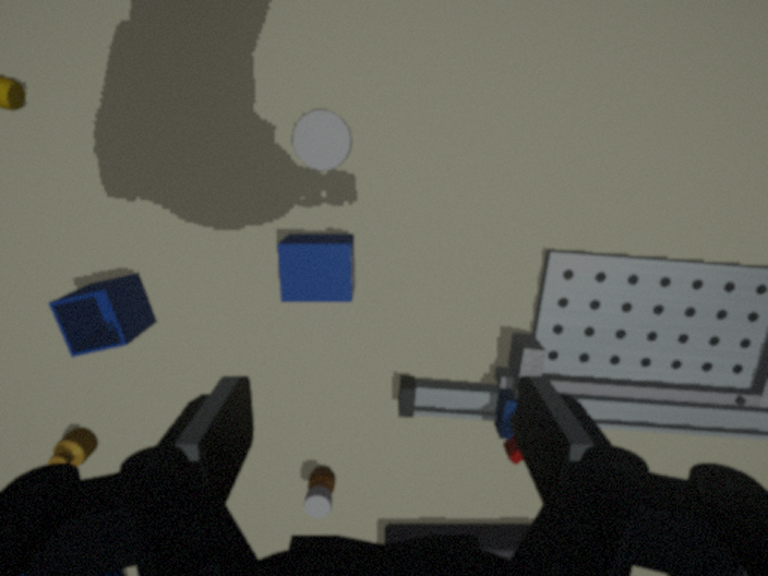

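```bash
python3 - <<'E'
from flip import *
uv=np.array([[279,243],[353,242],[352,301],[281,301]])/1.5-.2
print(np.round(onz("wrist",uv,.05),4), onz("wrist",uv,.05).mean(0))
C=np.array([.50,-.16,.028]); ps=-np.pi/2
ok=grab(C,ps,1); print(ok); st("time")
if ok:
    s=monitor.get_state(); env.servo_line(s["ee_pos"]+[0,0,.05],v=.2)
    s=monitor.get_state(); turn(ps,-1,s["ee_pos"]); st("time","joints","opening")
    im,s=snap("scene","t"); up(im,"tu",130,60,330,240,4)
E
```

```text
[[ 0.4733 -0.1869  0.05  ]
 [ 0.4725 -0.1262  0.05  ]
 [ 0.5231 -0.1279  0.05  ]
 [ 0.523  -0.1881  0.05  ]] [ 0.49799726 -0.15728221  0.05      ]
{'time': 77.708, 'ee_pos': [0.5, -0.17, 0.018], 'force': [0.965, 2.378, 2.554], 'torque': [0.574, 0.109, -0.022], 'opening': 0.58}
{'opening': 0.577, 'force': [-0.891, 0.112, -1.073]}
True
{'time': 78.925}
{'time': 81.967, 'joints': [0.064, -0.023, -0.107, 1.551, -0.783, -1.48], 'opening': 0.582}
```

View pics/tu.png

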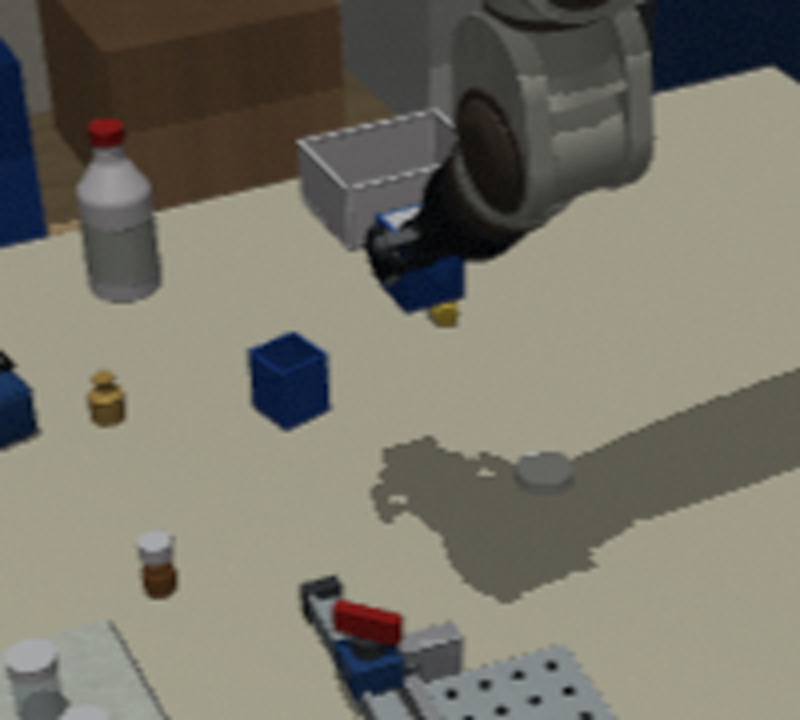

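The pot is upside down in the gripper, with the pale bottom up at about (400,215). Next I'll place it on the tray.

```bash
python3 - <<'E'
from flip import *
ps=-np.pi/2+F[2]
P=W(-.064,-.155,.045)
q=tilt(ps,E45,-1);t=tz(q); print([kinematics.inverse_kinematics(P+(EFF-b)*t+[0,0,z],q) is not None for b,z in ((0,.14),(0,-.008),(.09,0),(.09,.06))])
C=put(P,ps,-1,openg=.85); print(inF(C))
env.reach([.52,-.02,.32],down(np.pi/2)); env.wait(.2)
im,s=snap("wrist","v"); up(cv2.convertScaleAbs(im,alpha=1.3),"vu"); st("time")
E
```

```text
[True, True, True, True]
{'time': 85.225, 'ee_pos': [0.548, 0.099, 0.03], 'opening': 0.581, 'force': [-0.189, 1.06, 5.082]}
touch True centre [0.54895468 0.10868867 0.04022667]
[[-0.06406111 -0.15507   ]]
{'time': 88.05}
```

View pics/vu.png

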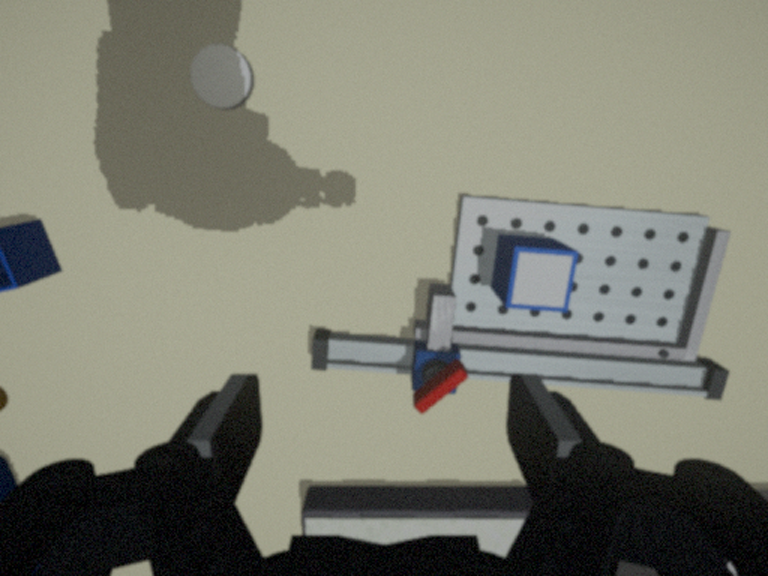

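Pot 1 stands mouth-down on the tray at about (542,280), clear of the edges. Next is pot 2.

```bash
python3 - <<'E'
from flip import *
r=look("w"); 
p,e=r[0]; assert e<.2 and abs(p[0]-.54)<.05
psi=p[2]; A=[p[0],p[1],.032]
for rr in (1,-1):
    q=tilt(psi,E45,rr); t=tz(q); print(rr,[kinematics.inverse_kinematics(np.array(A)+(EFF-b)*t+[0,0,z],q) is not None for b,z in ((0,0),(.09,0),(.09,.1),(0,.21))])
ok=grab(A,psi,-1); print(ok)
if ok:
    S=np.array([.50,-.16,.027]); hs=np.pi/2
    s=monitor.get_state(); env.servo_line(s["ee_pos"]+[0,0,.05],v=.2)
    s=monitor.get_state(); turn(psi,1,s["ee_pos"]); st("time","joints","opening")
    turn(hs,1,S+[0,-.02,.22]); s=st("time","joints","opening")
    if s["opening"]>.4:
        C=put(S,hs,1)
        env.reach([.47,-.1,.32],down(np.pi/2)); 
    im,s=snap("wrist","x"); up(im,"xu"); st("time")
E
```

```text
pot 0.95 [288.6, 63.6, 60.4, 54.2] [ 0.5415 -0.3508  0.2329] 0.099 {0.05: np.float64(0.127), 0.06: np.float64(0.099), 0.07: np.float64(0.159)}
{'time': 89.875}
1 [True, True, True, True]
-1 [True, True, True, True]
{'time': 93.675, 'ee_pos': [0.551, -0.349, 0.023], 'force': [-2.164, -0.179, 2.809], 'torque': [-0.098, 0.599, 0.045], 'opening': 0.58}
{'opening': 0.579, 'force': [-0.24, -0.326, -0.419]}
True
{'time': 97.933, 'joints': [-0.839, -0.122, -0.219, 1.028, 0.67, -0.914], 'opening': 0.583}
{'time': 99.258, 'joints': [-0.652, 0.455, 0.452, 2.112, 0.597, -2.393], 'opening': 0.581}
{'time': 101.733, 'ee_pos': [0.5, -0.15, 0.016], 'opening': 0.579, 'force': [-0.395, -1.052, 4.866]}
touch True centre [ 0.4999529  -0.15985394  0.02615522]
{'time': 105.292}
```

View pics/xu.png

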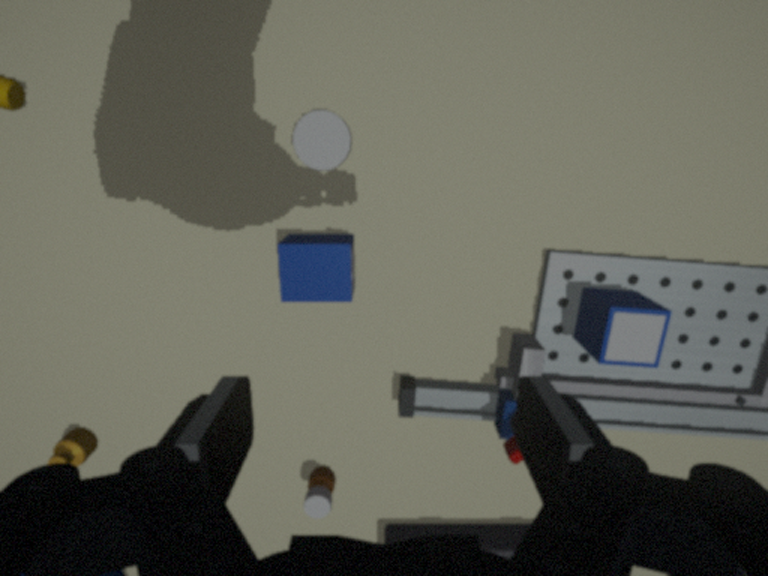

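```bash
python3 - <<'E'
from flip import *
C=np.array([.499,-.158,.028]); ps=-np.pi/2
ok=grab(C,ps,1); print(ok)
if ok:
    s=monitor.get_state(); env.servo_line(s["ee_pos"]+[0,0,.06],v=.2)
    s=monitor.get_state(); turn(ps,-1,s["ee_pos"]); s=st("time","opening")
    if s["opening"]>.4:
        ps=-np.pi/2+F[2]; P=W(-.064,-.063,.045)
        C=put(P,ps,-1,openg=.85); print(inF(C))
        env.reach([.55,.08,.34],down(np.pi/2)); env.wait(.3)
im,s=snap("wrist","y"); up(cv2.convertScaleAbs(im,alpha=1.3),"yu"); st("time")
E
```

```text
{'time': 109.683, 'ee_pos': [0.499, -0.168, 0.018], 'force': [-0.495, 2.195, 2.523], 'torque': [0.562, 0.059, -0.01], 'opening': 0.578}
{'opening': 0.578, 'force': [-0.206, 0.424, -0.859]}
True
{'time': 113.992, 'opening': 0.582}
{'time': 117.425, 'ee_pos': [0.555, 0.191, 0.032], 'opening': 0.579, 'force': [-0.806, 1.671, 4.225]}
touch True centre [0.55586851 0.20041315 0.04233308]
[[-0.0640672  -0.06308532]]
{'time': 120.367}
```

View pics/yu.png

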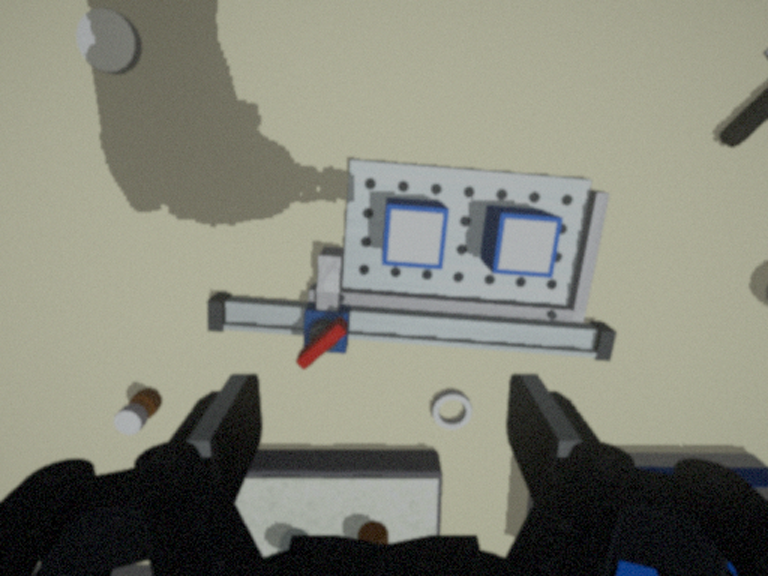

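```bash
python3 - <<'E'
from flip import *
print(np.round(inF(onz("wrist",np.array([[415,235],[529,243]])/1.5,.072)),4))
u=np.array([[350,159],[590,180],[570,305],[342,290]])/1.5-.2
w=inF(onz("wrist",u,.012)); print(np.round(w,4),w.mean(0))
env.move_j([-1.104,0.087,0.176,1.66,0,1.571]); env.wait(.5)
im,s=snap("top","z"); up(im,"zu"); print([(round(m["score"],2),m["extent"]) for m in masks_of("top","pot1")])
im,s=snap("scene","z2"); up(im,"z2u"); st()
E
```

```text
[[-0.0661 -0.1586]
 [-0.0667 -0.0653]]
[[-0.1201 -0.2187]
 [-0.1183 -0.0017]
 [-0.      0.0015]
 [ 0.0018 -0.2194]] [-0.05917115 -0.10955429]
[(0.89, [212.7, 172.5, 18.9, 22.6]), (0.66, [184.1, 172.4, 24.9, 16.7]), (0.41, [239.5, 142.3, 18.2, 18.8])]
{'time': 123.35, 'ee_pos': [0.247, -0.491, 0.231], 'force': [-0.802, -0.343, 0.808], 'torque': [0.04, -0.008, 0.007], 'opening': 0.849}
```

View pics/zu.png

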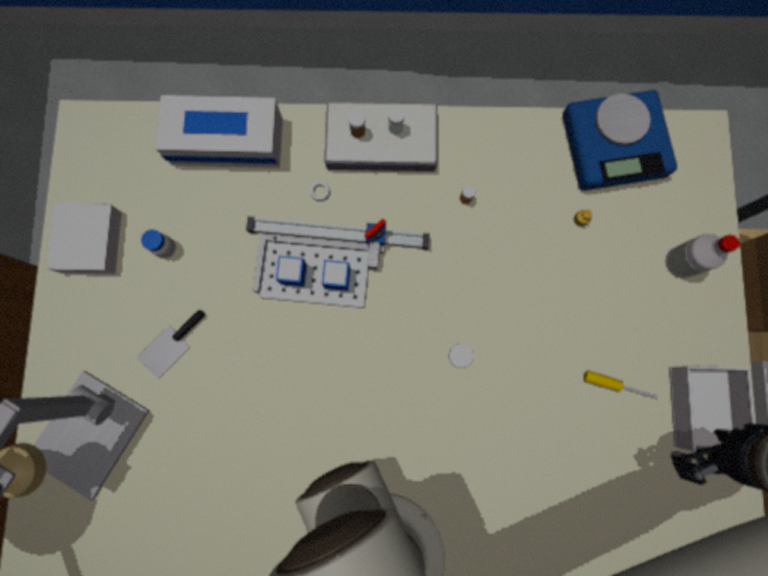

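View pics/z2u.png

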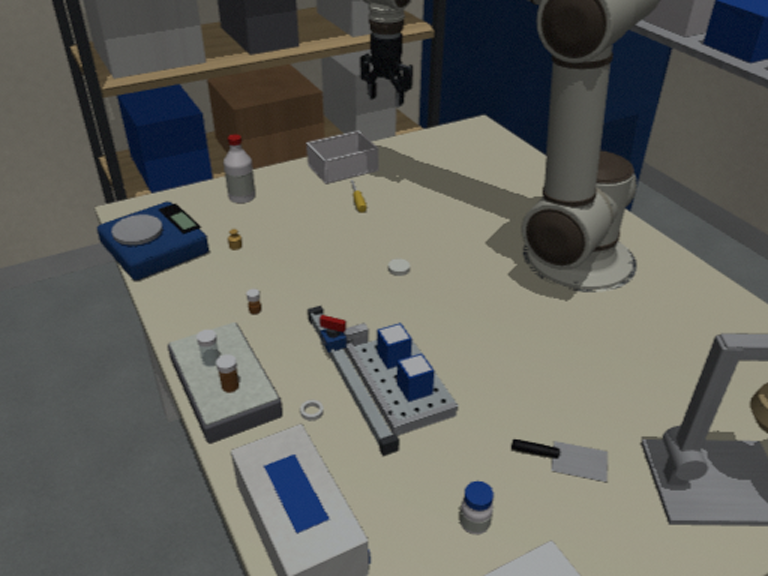

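Both pots stand mouth-down on the tray, there's no third pot, and the bystanders are where they started. Handing in.

```bash
python3 - <<'E'
from h import *
workorder.close_job(); st("time")
E
```

```text
the job is handed in; nothing more can be done
the job is handed in; nothing more can be done
```

I carried out every step in the order asked and handed the job in at about 123 s. I loosened the clamp and slid the stop back, then pushed the tray into the corner. With the stop slid up against the tray, I tightened the clamp to its end stop; torque at the wrist rose to 3.2 N m there. Each of the two pots was then laid on its side, gripped again from the other side and placed mouth-down on the tray.

**Last checks**
- **Tray:** it measured flush, with its centre at fixture (-59, -110) mm against a target of (-60, -110), and square.
- **Stop and clamp:** the jaw touches the tray and the wing is at its tight angle, judged by eye from the pictures.
- **Pots:** both stand mouth-down, at about (-66, -159) and (-67, -65) mm, clear of the edges.
- **Bystanders:** none looks moved. The driver and dish match their first pixel positions; the rest I compared by eye in the final top and scene views.
- **Robot:** the arm is back at its start pose, touching nothing.

**Disagreements**
- **Third pot:** the network reported one in the last top view (score 0.41), but that was the stop's blue carriage. No third pot is present.
- **Pot moved on its own:** one pot had moved about 4 cm before I reached it, so I located it again before picking it up.
- **Camera fits:** some early fits were poor because dark gripper pixels were included. I didn't use those.

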